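# Clear the headband off the kit box and show the spare tree stand

## Task

The pine-cone headband is standing on the flap of the craft kit box: hang it over the drying rail with one leg on either side of the bar, and let go of it. Then lift the box's flap until it stands upright and leave it open, draw out the little wooden tree stand hidden inside, and present it: hold it still and level, well clear above the round cork mat (about 20 cm up), finishing with it still held in the gripper. Leave the bowl, the finished tree and the glue gun alone.

Things in the scene. Friction and masses are not known exactly. Their poses are not given: they have to be found in the camera images.
- headband_cone (a point): Centre of the dark wooden pine cone (29 mm diameter, 33 over its look-only scales, 40 mm tall) fixed on top of the headband; the place to grip it. The headband is a rigid black arch (upside-down U) lying in its own x-z plane: 110 mm wide along x, legs down along -z, band 28 mm wide along y and 4 mm thick, mass about 0.08 kg. This point is 119 mm above the feet of the legs and 23 mm above the underside of the crown. It starts standing on its feet on the closed flap.
- headband_crown (a point): Middle of the underside of the headband's crown (inside of the arch), 96 mm above the feet; rests on the bar when hung. Axes as for headband_cone: x across the arch from leg to leg, y along the band's width, z up.
- headband: The headband as a whole; origin midway between its feet, same axes.
- rail_mid (a point): Middle of the drying rail's bar, on the bar's centre line, 170 mm above the table: a fixed round steel bar 12 mm thick, 220 mm long along its y, on two end posts. x is level and across the bar, z up.
- rail: The fixed drying rail; origin on the table under the middle of the bar, same axes as rail_mid. It stands on either side of the mat, the box being on the other.
- kit_box: Fixed open-topped plywood box, 150 mm (its x) by 210 mm (its y) by 65 mm tall, walls 6 mm, floor 6 mm thick; origin at the centre of its underside. Its front faces its -x (towards the robot); a hinged flap covers all of its top.
- flap_hinge (a point): Middle of the flap's hinge line, at the top of the box's far (+x) rim, 65 mm above the table; the hinge line runs along the box's y. Axes of the box.
- flap_tab (a point): Grip point on the flap's lifting tab: a flat tongue, 24 mm wide along the hinge direction and 6 mm thick, in the middle of the flap's front edge, that sticks out 40 mm beyond the front edge of the box; the point lies 26 mm out from that edge, 14 mm short of the tongue's end, 176 mm from the hinge line (3 mm above it when shut). Pinched across its 24 mm width from above, it can turn between the fingers as the flap rises.
- flap (a joint): Flap angle: 0 shut, pi/2 upright, stop at 1.75. Flap 6 mm thick, about 0.14 kg; stiff hinge (about 0.22 N m), it stays where it is left; about 2 N at the tab lifts it.
- stand_post (a point): Centre (half-way up) of the upright round dowel of the hidden tree stand, the place to grip it: dowel 20 mm diameter, 36 mm tall, in the middle of a flat wooden slab 60 mm (x) by 90 mm (y) by 12 mm thick (z up). The point is 30 mm above the slab's underside, 18 mm above the slab's top and 18 mm below the dowel's end. About 0.09 kg; lies loose on the box's floor, hidden until the flap is lifted.
- stand: The tree stand as a whole; origin at the centre of the slab's underside, same axes.
- mat: Fixed round cork mat, 120 mm diameter, 4 mm thick, on the table between box and rail; origin at the centre of its underside.
- bowl: Bystander: white plastic bowl, 130 mm wide and 60 mm tall, beyond the mat; origin under its centre.
- tree: Bystander: finished green tree, 165 mm tall, on a 100 by 80 mm wooden base, at the far left; origin under its base.
- glue_gun: Bystander: white glue gun lying flat, about 125 mm long and 28 mm high, at the far right; origin under its barrel.
Not all that is in view belongs to the job. Leave any purple look-alike of the headband alone.

How it is judged:
By the outcome, as a careful person would: the job done as asked, in the order asked, and still so for the second after the job is handed in, while the arm keeps its last pose, push and grip.
It also fails if it takes over 72 s, if anything falls off the work surface, if the arm or the gripper's body presses on something with over 40 N, if the wrist force passes 120 N, or if a joint passes its speed limit or range.

## Robot

A 6-joint arm with a two-finger parallel gripper is mounted at the origin on the work surface. World frame = base frame: x ahead of the robot, y to its left, z up, the work surface at z = 0. Lengths are in m, angles in rad, forces in N, time in s.
With the tool pointing down it reaches from about 0.325 to 0.875 m from the base axis. Payload 4.4 kg.
Tool frame: the origin (TCP) lies at the very end of the fingers, on their centre line; the grasp point (between the pads) lies env.pinch_z behind it (env.pinch_z is the distance from the TCP to the grasp point, in m); z points along the fingers, y is the line along which they close (so a half turn about z gives the same grasp; the last joint's range is limited). The gripper opens to 85 mm and grips with 20 to 120 N. Pads are 22 mm wide; open, the fingers measure 114 mm over their backs; the gripper's body (76 mm by 85 mm) begins 54 mm behind the grasp point. The pads swing forward as they close: fully open they stand 13 mm farther back than shut.
Start: joints at [-1.399, 0.207, 1.542, -0, 1.393, -0.15], TCP at [0.182, -0.545, 0.199] pointing down, gripper open.
Joint ranges: [-2.73, 2.73], [-0.86, 2.22], [0.23, 2.46], [-1.11, 4.25], [0.08, 2.63], [-2.82, 2.82]. Speed limits (rad/s): [2.79, 2.79, 3.14, 3.14, 3.14, 3.14].

## Interface

Orientations are given as [roll, pitch, yaw] about the fixed x, y, z axes, in that order (R = Rz(yaw) Ry(pitch) Rx(roll)).
In Python, from rig import env gives the robot as it stands.
- The arm moves only by the shell command python3 -m crank 'ROWS' [OPENING] [FORCE]. ROWS is JSON, a list of rows, each a list of 2 entries, a list of its own where there are three numbers: the shift along the tool's x, y, z in m, then the turn about the tool's z in degrees. In form: [[[dx, dy, dz], roll], ...]. A call has 1 to 20 rows; each row is the pose to reach, as a shift and turn from the pose commanded when the call began, along the tool's axes at that moment; what a row does not reach only later rows make up. A row lasts 1/12 s, in which the tool goes at most 41.7 mm and 7.16 degrees, less where a joint would pass 70% of its speed; a pose out of reach is approached as far as the arm can. A call with a gripper value outside its range is refused whole. OPENING is the opening, from 0 (shut) to 1 (fully open), set as the call begins (- or left out, the last holds). The fingers move at their own pace and stop on an object; FORCE is the grip in N (left out, the last holds). Time passes only in rows, so rows that repeat a pose let the fingers close. It gives the time, the measured TCP pose, the force, the opening and the grip force at its end, in the units of the state.
- env.get_obs(): the state, without advancing time (a new reading comes with each control period).
- env.get_image(name): name is "scene" or "top" or "wrist"; returns a dict with "img" (420x560x3 uint8, red, green, blue), "depth" (420x560 float32, m along the optical axis (not along the pixel's ray), 0 where there is no reading), "intrinsics" (3x3 intrinsics, pixels), "cam_to_world" (4x4, takes a point from camera to world coordinates); the wrist camera has in their place "hand_eye" (4x4, takes a point from camera to tool coordinates, whose origin is the TCP and whose axes are the flange's). Camera axes: x right, y up, looking along -z (the intrinsics and any distortion apply to the point x, -y, -z); pixel columns grow to the right and rows downward; lengths in m; the calibration is good to about 2 mm. A picture is of the moment at which its call begins: read the wrist's pose just before it.
- env.job_done(): hands the job in; it is judged then, once.
The state is a dict: "time": time; "joints": joint angles; "joint_vel": joint speeds; "effort": joint torques, N m; "ee_pos": TCP position; "ee_rot": TCP orientation; "contact_force": force on the tool from outside, world axes, zero at the start; "torque": the same for the moment, N m; "finger_gap": finger opening in m; "finger_force": force on a finger pad.
Only numpy, scipy, OpenCV 4.12 (cv2) and the standard library are available. Lean on these libraries where they do the work, as an engineer would, in place of code of your own. Each camera call takes 0.05 s, during which the arm holds its last target. There are 200 camera calls.

## Working session

There is one attempt and no reset: what is moved stays moved. The work goes in short steps, Python scripts to look and compute and a shell command to move; the robot and the scene stay as the last step left them, time stands still between calls to the robot, and variables do not carry over. Pictures are saved under pics/ and viewed, at most 10 in all, crops included, and the job is handed in when it is done.

```bash
mkdir -p pics; ls; python3 - <<'E'
from rig import env
import cv2,numpy as np
o=env.get_obs();print(o['time'],o['ee_pos'],o['ee_rot'],env.pinch_z,o['finger_gap'])
for n in("scene","top"):
    d=env.get_image(n);cv2.imwrite(f'pics/{n}0.png',d['img'][:,:,::-1]);np.savez(f'{n}0.npz',**d)
    print(n,d['intrinsics'].round(1).tolist(),d['cam_to_world'].round(3).tolist(),(d['depth']>0).mean())
E
```

```text
pics
0.0 [ 0.18170782 -0.54464758  0.19800799] [-3.13928703e+00 -3.51318714e-04  3.21789381e-01] 0.0187 0.08536133183759877
scene [[440.0, 0.0, 276.9], [0.0, 440.0, 214.8], [0.0, 0.0, 1.0]] [[0.538, -0.487, 0.687, 1.421], [0.843, 0.319, -0.434, -0.496], [-0.008, 0.813, 0.583, 0.844], [0.0, 0.0, 0.0, 1.0]] 0.9914668367346938
top [[488.1, 0.0, 280.8], [0.0, 488.1, 206.9], [0.0, 0.0, 1.0]] [[-0.017, 0.994, -0.107, 0.459], [-1.0, -0.015, 0.019, 0.055], [0.017, 0.107, 0.994, 1.31], [0.0, 0.0, 0.0, 1.0]] 0.9959353741496598
```

View pics/scene0.png

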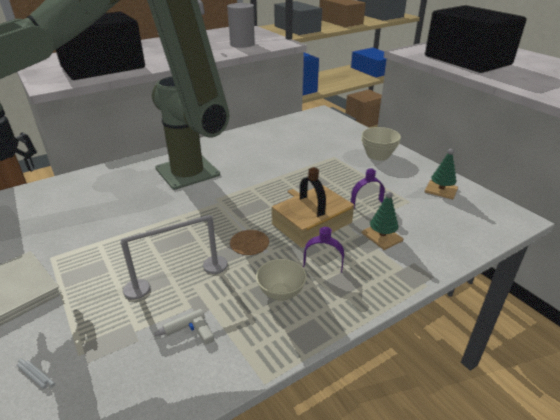

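View pics/top0.png

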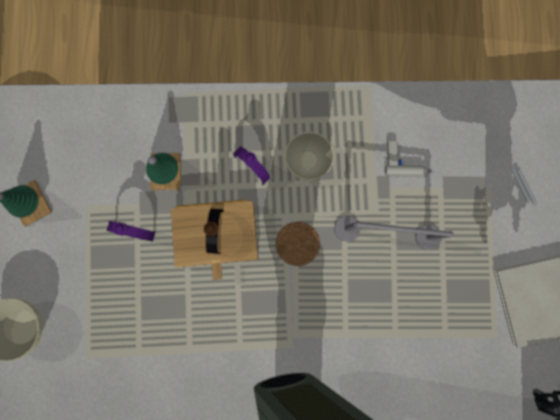

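The scene view shows three arches: black with a brown cone on the box at (313,193), and two purple ones at (368,188) and (325,250). The black one fits the description: it stands on the flap and has a wooden cone. In the top view the box is at (215,233), its tab at (217,270), the mat at (298,243) and the rail runs from (347,228) to (428,235).

```bash
cat > h.py <<'E'
import numpy as np,cv2
def cloud(d):
    K=d['intrinsics'];D=d['depth'];v,u=np.mgrid[:D.shape[0],:D.shape[1]]
    p=np.stack([(u-K[0,2])/K[0,0]*D,-(v-K[1,2])/K[1,1]*D,-D],-1)
    T=d['cam_to_world'];return p@T[:3,:3].T+T[:3,3]
def rect(xy):
    c,s,a=cv2.minAreaRect((xy*1000).astype(np.float32));return np.round(cv2.boxPoints((c,s,a))).tolist(),np.round(c,1),np.round(s,1),round(a,2)
def line(xy):
    c=xy.mean(0);w,V=np.linalg.eigh(np.cov((xy-c).T));v=V[:,-1];return c.round(4),round(float(np.degrees(np.arctan2(v[1],v[0]))),1)
E
python3 - <<'E'
from h import *
for n in('top','scene'):
    d=dict(np.load(n+'0.npz'));P=cloud(d);h=cv2.cvtColor(d['img'],cv2.COLOR_RGB2HSV);x,y,z=P[...,0],P[...,1],P[...,2]
    def reg(x0,x1,y0,y1,z0,z1):return (x>x0)&(x<x1)&(y>y0)&(y<y1)&(z>z0)&(z<z1)
    print(n)
    box=reg(.2,.6,.05,.4,.060,.078)&(h[...,1]>70)&(h[...,0]<25)
    k=cv2.connectedComponentsWithStats(box.astype(np.uint8));i=1+k[2][1:,4].argmax();m=k[1]==i
    print('flap',rect(P[m][:,:2]),np.median(z[m]),m.sum())
    body=cv2.morphologyEx(m.astype(np.uint8),cv2.MORPH_OPEN,np.ones((15,15)))>0
    print('body',rect(P[body][:,:2]))
    t=m&(x<P[body][:,0].min()-.008);print('tab',rect(P[t][:,:2]),t.sum())
    hb=reg(.2,.6,.05,.35,.085,.25)&(h[...,2]<120)
    b=hb&(z<.158)&(h[...,2]<50); c=hb&(z>.177)
    for q,nm in((hb,'all'),(hb&(z>.155)&(z<.168),'crown'),(c,'cone')):
        if q.sum()>5: print(nm,q.sum(),rect(P[q][:,:2]),line(P[q][:,:2]),z[q].min(),z[q].max())
    r=reg(.2,.7,-.45,.0,.155,.2);r[:,:]&=True
    print('rail',r.sum(),line(P[r][:,:2]),rect(P[r][:,:2]),np.percentile(z[r],[5,50,95]))
    mt=reg(.25,.6,-.1,.15,-.005,.012)&(h[...,1]>90)&(h[...,0]<25)
    print('mat',rect(P[mt][:,:2]),mt.sum())
a=cv2.imread('pics/scene0.png')[150:290,230:430];b=cv2.imread('pics/top0.png')[185:285,165:445]
a=cv2.resize(a,None,fx=2.8,fy=2.8);b=cv2.resize(b,(560,200))
cv2.imwrite('pics/c1.png',np.vstack([a[:, :560],b]))
E
```

```text
top
flap ([[413.0, 309.0], [416.0, 93.0], [602.0, 96.0], [599.0, 312.0]], array([507.5, 202.4]), array([185.2, 215.8]), 0.8) 0.07028325943754554 4327
body ([[447.0, 104.0], [597.0, 102.0], [599.0, 306.0], [449.0, 307.0]], array([523. , 204.7]), array([203.3, 149.6]), 89.44)
tab ([[415.0, 184.0], [440.0, 184.0], [441.0, 207.0], [415.0, 208.0]], array([427.8, 196. ]), array([23.4, 25.1]), 88.9) 104
all 603 ([[189.0, 116.0], [212.0, 50.0], [593.0, 180.0], [570.0, 246.0]], array([391.1, 148.1]), array([402.5,  69.7]), 18.82) (array([0.5203, 0.1917]), -162.7) 0.08550892061356707 0.24973220922284645
crown 193 ([[493.0, 186.0], [572.0, 178.0], [575.0, 206.0], [496.0, 214.0]], array([534. , 196.1]), array([27.8, 78.9]), 84.4) (array([0.5327, 0.1963]), 173.3) 0.15507254236221923 0.16794060465178373
cone 195 ([[199.0, 82.0], [212.0, 50.0], [554.0, 188.0], [541.0, 220.0]], array([376.4, 135. ]), array([368.3,  34.8]), 21.91) (array([0.5025, 0.1831]), -157.8) 0.17713473884929587 0.24973220922284645
rail 525 (array([ 0.5266, -0.2516]), 83.0) ([[504.0, -370.0], [520.0, -371.0], [549.0, -138.0], [5
[... 862 characters left out ...]
72.0, 173.0], [574.0, 203.0], [496.0, 209.0]], array([533.8, 190.8]), array([30., 79.]), 85.44) (array([0.5568, 0.1875]), -173.7) 0.1557024334910294 0.16784771531877862
cone 156 ([[197.0, 75.0], [207.0, 48.0], [554.0, 183.0], [543.0, 210.0]], array([375.4, 129.1]), array([372.1,  29.5]), 21.26) (array([0.4652, 0.16  ]), -159.3) 0.17722607717180316 0.2492496238983789
rail 506 (array([ 0.5275, -0.2635]), 83.0) ([[504.0, -374.0], [520.0, -376.0], [549.0, -143.0], [533.0, -141.0]], array([ 526.5, -258.3]), array([234.9,  16.1]), 83.05) [0.16084927 0.17443493 0.17886604]
mat ([[434.0, -59.0], [546.0, -84.0], [588.0, 100.0], [476.0, 126.0]], array([511. ,  20.9]), array([189.2, 114.5]), 77.16) 726
```

View pics/c1.png

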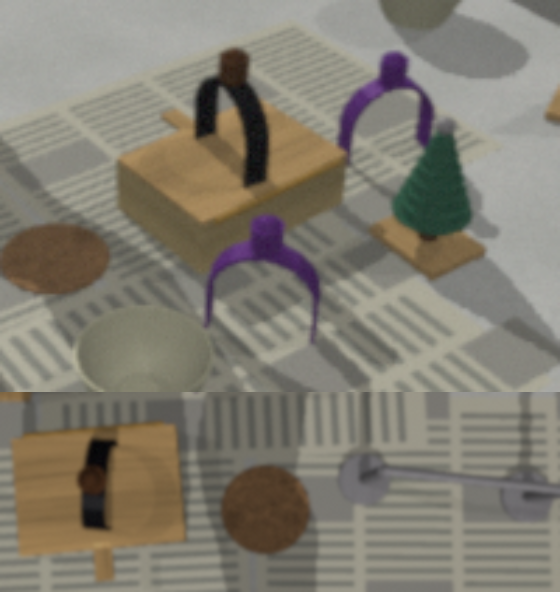

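The crop confirms it: the black arch with the brown cone stands on the flap, at crop (233,70); both purple arches are decoys on the table. I'll work out the first move.

```bash
cat >> h.py <<'E'
from scipy.spatial.transform import Rotation as Ro
def go(*goals):
    "goals: (x,y,z[,yawdeg]) TCP world -> tool shift m / turn deg"
    from rig import env
    o=env.get_obs();R=Ro.from_euler('xyz',o['ee_rot']).as_matrix()
    yaw=np.degrees(np.arctan2(R[1,0],R[0,0]))
    print('now',o['ee_pos'].round(4),np.degrees(o['ee_rot']).round(2),'gap',round(float(o['finger_gap']),4),'t',o['time'],'F',np.round(o['contact_force'],1))
    for g in goals: print(g,(R.T@(np.array(g[:3])-o['ee_pos'])).round(4).tolist(), round(-(g[3]-yaw),1) if len(g)>3 else '')
E
python3 -c "
from h import go
go((.1817,-.5446,.32),(.534,.1935,.32,-6),(.534,.1935,.26,-6))"
```

```text
now [ 0.1817 -0.5447  0.1981] [-1.7988e+02 -2.0000e-02  1.8440e+01] gap 0.0859 t 0.1 F [ 0.6 -0.4  0.1]
(0.1817, -0.5446, 0.32) [0.0001, -0.0004, -0.1219] 
(0.534, 0.1935, 0.32, -6) [0.5677, -0.5892, -0.1205] 24.4
(0.534, 0.1935, 0.26, -6) [0.5677, -0.589, -0.0605] 24.4
```

```bash
python3 -m crank '[[[0,0,-0.04],0],[[0,0,-0.08],0],[[0,0,-0.12],0],[[0.03,-0.03,-0.12],4],[[0.06,-0.06,-0.12],8],[[0.09,-0.09,-0.12],12],[[0.12,-0.12,-0.12],16],[[0.15,-0.15,-0.12],20],[[0.18,-0.18,-0.12],24.4],[[0.21,-0.21,-0.12],24.4],[[0.24,-0.24,-0.12],24.4],[[0.27,-0.27,-0.12],24.4],[[0.3,-0.3,-0.12],24.4],[[0.33,-0.33,-0.12],24.4],[[0.36,-0.36,-0.12],24.4],[[0.39,-0.4,-0.12],24.4],[[0.42,-0.43,-0.12],24.4],[[0.45,-0.46,-0.12],24.4],[[0.48,-0.49,-0.12],24.4],[[0.51,-0.52,-0.12],24.4]]' 1 40
python3 -c "
from h import go
go((.534,.1935,.29,-6))"
```

```text
time: 1.77
ee_pos: [0.4922, 0.0932, 0.3188]
ee_rot: [3.141, 0.0, -0.103]
contact_force: [1.2, -0.8, 0.6]
finger_gap: 0.0854
finger_force: 0.0
now [0.4922 0.0932 0.3188] [ 1.7998e+02  2.0000e-02 -5.9300e+00] gap 0.0854 t 1.7667 F [ 1.2 -0.8  0.6]
(0.534, 0.1935, 0.29, -6) [0.0312, -0.1041, 0.0288] 0.1
```

```bash
python3 -m crank '[[[0.015,-0.03,0],0],[[0.025,-0.06,0],0],[[0.031,-0.09,0.01],0],[[0.031,-0.104,0.029],0],[[0.031,-0.104,0.029],0],[[0.031,-0.104,0.029],0],[[0.031,-0.104,0.029],0]]'
python3 - <<'E'
from h import *
from rig import env
o=env.get_obs();d=env.get_image('wrist');cv2.imwrite('pics/w1.png',d['img'][:,:,::-1])
T=np.eye(4);T[:3,:3]=Ro.from_euler('xyz',o['ee_rot']).as_matrix();T[:3,3]=o['ee_pos'];d['cam_to_world']=T@d['hand_eye']
P=cloud(d);h=cv2.cvtColor(d['img'],cv2.COLOR_RGB2HSV);z=P[...,2]
near=(abs(P[...,0]-.534)<.09)&(abs(P[...,1]-.1935)<.06)
for a,b in((.12,.155),(.155,.173),(.195,.22),(.203,.22)):
    q=near&(z>a)&(z<b);print(a,b,q.sum(),q.sum()>5 and (rect(P[q][:,:2]),line(P[q][:,:2])))
go((.534,.1935,.176,-6))
E
```

```text
time: 2.35
ee_pos: [0.5336, 0.1905, 0.2903]
ee_rot: [3.141, 0.0, -0.104]
contact_force: [0.0, 0.1, 1.0]
finger_gap: 0.0855
finger_force: 0.0
0.12 0.155 633 (([[479.0, 185.0], [586.0, 175.0], [588.0, 203.0], [482.0, 213.0]], array([533.9, 194. ]), array([ 27.9, 107.1]), 84.68), (array([0.5611, 0.1915]), 174.7))
0.155 0.173 1063 (([[491.0, 184.0], [571.0, 177.0], [573.0, 204.0], [494.0, 212.0]], array([532.4, 194.2]), array([27.9, 79.8]), 84.64), (array([0.546 , 0.1928]), 175.3))
0.195 0.22 995 (([[514.0, 181.0], [546.0, 177.0], [550.0, 208.0], [518.0, 212.0]], array([532.1, 194.4]), array([31.4, 32.2]), 82.95), (array([0.5332, 0.1942]), 92.2))
0.203 0.22 431 (([[518.0, 192.0], [535.0, 179.0], [547.0, 196.0], [530.0, 208.0]], array([532.7, 193.8]), array([20.5, 21.1]), 54.83), (array([0.5335, 0.1941]), 87.7))
now [0.534  0.1902 0.291 ] [ 1.7999e+02 -6.0000e-02 -6.0200e+00] gap 0.0853 t 2.4 F [-0.6 -0.5  0.3]
(0.534, 0.1935, 0.176, -6) [-0.0005, -0.0033, 0.115] -0.0
```

View pics/w1.png

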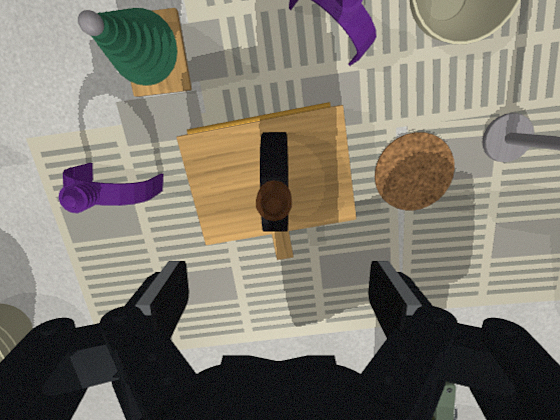

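Wrist view: black arch at (272,180) with its cone at (273,200), flap beneath, tab at (284,245). Descend and grip.

```bash
python3 -m crank '[[[-0.001,-0.004,0.03],-0.5],[[-0.001,-0.004,0.06],-0.7],[[-0.001,-0.004,0.085],-0.7],[[-0.001,-0.004,0.1],-0.7],[[-0.001,-0.004,0.11],-0.7],[[-0.001,-0.004,0.114],-0.7],[[-0.001,-0.004,0.114],-0.7],[[-0.001,-0.004,0.114],-0.7]]' 
python3 -m crank '[[[0,0,0],0],[[0,0,0],0],[[0,0,0],0],[[0,0,0],0],[[0,0,0],0],[[0,0,0],0],[[0,0,0],0],[[0,0,0],0],[[0,0,0],0],[[0,0,0],0]]' 0 40
python3 -m crank '[[[0,0,-0.01],0],[[0,0,-0.03],0],[[0,0,-0.06],0],[[0,0,-0.09],0],[[0,0,-0.12],0],[[0,0,-0.15],0],[[0,0,-0.165],0],[[0,0,-0.17],0],[[0,0,-0.17],0],[[0,0,-0.17],0]]'
python3 -c "
from h import go
go((.5265,-.256,.36,-7))"
```

```text
time: 3.07
ee_pos: [0.5344, 0.195, 0.1778]
ee_rot: [-3.141, -0.003, -0.093]
contact_force: [-0.1, 0.6, 0.4]
finger_gap: 0.0854
finger_force: 0.0
time: 3.9
ee_pos: [0.5339, 0.1954, 0.1773]
ee_rot: [-3.141, -0.002, -0.092]
contact_force: [-0.7, 0.1, 6.3]
finger_gap: 0.0003
finger_force: 3.3
time: 4.73
ee_pos: [0.5326, 0.1951, 0.3448]
ee_rot: [3.141, 0.002, -0.092]
contact_force: [-0.7, 0.4, -0.4]
finger_gap: 0.0001
finger_force: 0.0
now [0.5326 0.1951 0.3448] [ 1.7997e+02  1.2000e-01 -5.2600e+00] gap 0.0001 t 4.7333 F [-0.7  0.4 -0.4]
(0.5265, -0.256, 0.36, -7) [0.0352, 0.4498, -0.015] 1.7
```

The grip closed on nothing; look.

```bash
python3 - <<'E'
from h import *
from rig import env
o=env.get_obs();d=env.get_image('wrist')
T=np.eye(4);T[:3,:3]=Ro.from_euler('xyz',o['ee_rot']).as_matrix();T[:3,3]=o['ee_pos'];d['cam_to_world']=T@d['hand_eye']
s=env.get_image('top');np.savez('top1.npz',**s)
a=cv2.resize(s['img'][130:310,140:330],(560,530))
P=cloud(d);z=P[...,2]
near=(abs(P[...,0]-.534)<.12)&(abs(P[...,1]-.1935)<.1)
for lo,hi in((.08,.1),(.12,.155),(.155,.173),(.195,.22)):
    q=near&(z>lo)&(z<hi);print(lo,hi,q.sum(),q.sum()>5 and (rect(P[q][:,:2]),line(P[q][:,:2])))
cv2.imwrite('pics/w2.png',d['img'][:,:,::-1])
E
```

```text
0.08 0.1 21 (([[585.0, 175.0], [586.0, 175.0], [588.0, 202.0], [588.0, 202.0]], array([586.8, 188.6]), array([26.7,  0.1]), 84.68), (array([0.5868, 0.1886]), 84.6))
0.12 0.155 476 (([[481.0, 185.0], [586.0, 175.0], [588.0, 203.0], [484.0, 213.0]], array([534.7, 194. ]), array([ 27.9, 105.1]), 84.79), (array([0.5589, 0.1918]), 174.6))
0.155 0.173 801 (([[491.0, 184.0], [572.0, 177.0], [574.0, 205.0], [493.0, 212.0]], array([532.4, 194.6]), array([27.8, 81.6]), 85.29), (array([0.5433, 0.1934]), 175.2))
0.195 0.22 717 (([[515.0, 181.0], [546.0, 178.0], [549.0, 208.0], [517.0, 211.0]], array([531.8, 194.5]), array([30.8, 31.9]), 84.81), (array([0.533 , 0.1943]), -176.8))
```

View pics/w2.png

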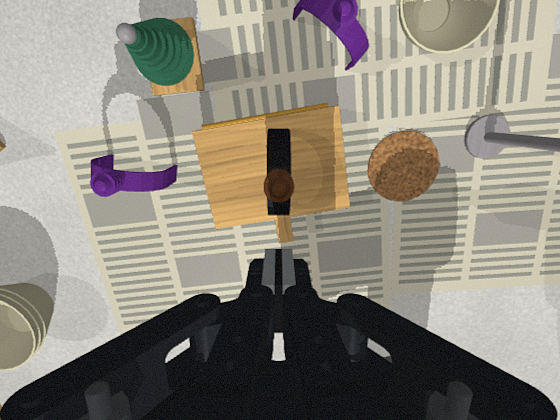

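```bash
python3 - <<'E'
from h import *
from rig import env
o=env.get_obs();d=env.get_image('wrist')
print(d['hand_eye'].round(3).tolist(),d['intrinsics'].tolist())
d['cam_to_world']=d['hand_eye'];P=cloud(d)
for v in range(246,330,12):print(v,[P[v,u].round(4).tolist() for u in (262,271,285,293)])
print(o['ee_pos'],o['joints'])
E
```

```text
[[-0.001, 0.957, 0.29, 0.075], [1.0, 0.001, 0.001, 0.0], [0.0, 0.29, -0.957, -0.175], [0.0, 0.0, 0.0, 1.0]] [[308.9020913018249, 0.0, 278.1207562857557], [0.0, 308.9020913018249, 207.24250694888855], [0.0, 0.0, 1.0]]
246 [[-0.1562, -0.0294, 0.3437], [-0.1564, -0.013, 0.344], [-0.1561, 0.0126, 0.3433], [-0.1559, 0.0271, 0.3428]]
258 [[-0.181, -0.0298, 0.3451], [0.0116, -0.003, -0.0465], [0.011, 0.0034, -0.0454], [-0.1805, 0.0275, 0.344]]
270 [[0.0084, -0.0069, -0.052], [0.0111, -0.0027, -0.057], [0.0117, 0.0032, -0.058], [0.0118, 0.0065, -0.0582]]
282 [[0.0114, -0.006, -0.0673], [0.0111, -0.0025, -0.0668], [0.0115, 0.003, -0.0674], [0.0117, 0.0061, -0.0677]]
294 [[0.0125, -0.0055, -0.0774], [0.0125, -0.0023, -0.0774], [0.013, 0.0027, -0.0783], [0.0124, 0.0057, -0.0773]]
306 [[0.0133, -0.0051, -0.0858], [0.0117, -0.0021, -0.0835], [0.0097, 0.0027, -0.0805], [0.0122, 0.0053, -0.0842]]
318 [[0.0127, -0.0048, -0.0914], [0.005, -0.0023, -0.0809], [0.004, 0.0028, -0.0796], [0.0129, 0.005, -0.0916]]
[0.53212416 0.19500951 0.34364959] [1.98552749e-01 1.21425866e-01 1.34710148e+00 4.70793249e-05
 1.67758745e+00 1.86125894e+00]
```

```bash
python3 - <<'E'
from h import *
from rig import env
o=env.get_obs();d=env.get_image('wrist');w=d['hand_eye'];d['cam_to_world']=w;P=cloud(d)
for u in (268,272,284,288):
    v=np.where(P[:,u,2]<.05)[0].min(); print(u,v,P[v:v+6,u].round(4).tolist())
T=np.eye(4);T[:3,:3]=Ro.from_euler('xyz',o['ee_rot']).as_matrix();T[:3,3]=o['ee_pos'];d['cam_to_world']=T@w;Q=cloud(d)
n=(abs(Q[...,0]-.533)<.03)&(abs(Q[...,1]-.194)<.03);print('cone top z',np.percentile(Q[n][:,2],[95,98,99.5]))
n=(abs(Q[...,0]-.5)<.08)&(abs(Q[...,1]-.25)<.02);print('flap z',np.median(Q[n][:,2]))
E
```

```text
268 135 [[0.0747, 0.0004, -0.1748], [0.0493, -0.0118, 0.2004], [0.0482, -0.0118, 0.2], [0.0472, -0.0117, 0.1978], [0.0462, -0.0117, 0.196], [0.0451, -0.0116, 0.1945]]
272 249 [[0.0117, -0.0027, -0.0371], [0.0115, -0.0027, -0.0377], [0.0113, -0.0027, -0.0385], [0.0116, -0.0026, -0.0402], [0.0116, -0.0026, -0.0413], [0.0114, -0.0026, -0.0419]]
284 160 [[0.0747, 0.0004, -0.1748], [0.0233, 0.0069, 0.1756], [0.0222, 0.0069, 0.1754], [0.0211, 0.0069, 0.1752], [0.02, 0.0069, 0.1748], [0.0188, 0.0069, 0.1754]]
288 212 [[0.0747, 0.0004, -0.1748], [-0.0458, 0.0127, 0.1977], [-0.0499, 0.013, 0.2062], [-0.0732, 0.0152, 0.2724], [-0.0753, 0.0152, 0.2738], [-0.0764, 0.0152, 0.2725]]
cone top z [0.47258592 0.47397904 0.474837  ]
flap z 0.4536443305645207
```

The wrist depth puts the real shut fingertips about 36 mm behind the stated TCP: the fingers are shorter than stated. That agrees with the fingers having shut on top of the cone. I'll allow for it and go 36 mm lower.

```bash
python3 -m crank '[[[0,0.001,0],0],[[0,0.001,0],0],[[0,0.001,0],0],[[0,0.001,0.03],0],[[0,0.001,0.06],0],[[0,0.001,0.09],0],[[0,0.001,0.12],0],[[0,0.001,0.15],0],[[0,0.001,0.17],0],[[0,0.001,0.185],0],[[0,0.001,0.195],0],[[0,0.001,0.202],0],[[0,0.001,0.206],0],[[0,0.001,0.206],0],[[0,0.001,0.206],0]]' 1 40
python3 -m crank '[[[0,0,0],0],[[0,0,0],0],[[0,0,0],0],[[0,0,0],0],[[0,0,0],0],[[0,0,0],0],[[0,0,0],0],[[0,0,0],0],[[0,0,0],0],[[0,0,0],0]]' 0 40
```

```text
time: 6.18
ee_pos: [0.5339, 0.1944, 0.1412]
ee_rot: [-3.141, -0.002, -0.092]
contact_force: [0.6, 0.4, 0.2]
finger_gap: 0.0855
finger_force: 0.0
time: 7.02
ee_pos: [0.5334, 0.1944, 0.1407]
ee_rot: [-3.141, -0.001, -0.092]
contact_force: [-0.7, 0.2, 4.5]
finger_gap: 0.0275
finger_force: 39.6
```

```bash
python3 -m crank '[[[0,0,-0.01],0],[[0,0,-0.03],0],[[0,0,-0.06],0],[[0,0,-0.09],0],[[0,0,-0.12],0],[[0,0,-0.14],0],[[0,0,-0.15],0],[[0,0,-0.15],0],[[0,0,-0.15],0]]'
python3 -c "
from h import go
go((.5265,-.256,.29,-7),(.5265,-.256,.16,-7))"
```

```text
time: 7.77
ee_pos: [0.5327, 0.1941, 0.2894]
ee_rot: [3.141, 0.001, -0.092]
contact_force: [-0.5, -0.3, -0.7]
finger_gap: 0.0274
finger_force: 39.5
now [0.5327 0.1941 0.2894] [ 1.7998e+02  5.0000e-02 -5.2600e+00] gap 0.0274 t 7.7667 F [-0.5 -0.3 -0.7]
(0.5265, -0.256, 0.29, -7) [0.0351, 0.4488, -0.0005] 1.7
(0.5265, -0.256, 0.16, -7) [0.0352, 0.4488, 0.1295] 1.7
```

```bash
python3 -m crank '[[[0,0.01,0],0],[[0.002,0.03,0],0.5],[[0.005,0.06,0],1],[[0.007,0.09,0],1.7],[[0.01,0.12,0],1.7],[[0.012,0.15,0],1.7],[[0.015,0.18,0],1.7],[[0.017,0.21,0],1.7],[[0.02,0.24,0],1.7],[[0.022,0.27,0],1.7],[[0.025,0.3,0],1.7],[[0.027,0.33,0],1.7],[[0.03,0.36,0],1.7],[[0.032,0.39,0],1.7],[[0.034,0.415,0],1.7],[[0.035,0.435,0],1.7],[[0.035,0.447,0],1.7],[[0.035,0.449,0],1.7],[[0.035,0.449,0],1.7],[[0.035,0.449,0],1.7]]'
python3 - <<'E'
from h import *
from rig import env
o=env.get_obs();d=env.get_image('wrist');cv2.imwrite('pics/w3.png',d['img'][:,:,::-1])
T=np.eye(4);T[:3,:3]=Ro.from_euler('xyz',o['ee_rot']).as_matrix();T[:3,3]=o['ee_pos'];d['cam_to_world']=T@d['hand_eye']
P=cloud(d);h=cv2.cvtColor(d['img'],cv2.COLOR_RGB2HSV);x,y,z=P[...,0],P[...,1],P[...,2]
q=(z>.155)&(z<.185)&(h[...,2]>70)&(abs(y+.256)<.12)&(abs(x-.5265)<.1);print('bar',q.sum(),rect(P[q][:,:2]),line(P[q][:,:2]),np.median(z[q]))
go((.5265,-.256,.29,-7))
E
```

```text
time: 9.43
ee_pos: [0.5264, -0.255, 0.2893]
ee_rot: [-3.14, 0.001, -0.121]
contact_force: [0.8, 0.8, -0.5]
finger_gap: 0.0276
finger_force: 39.6
bar 2431 ([[504.0, -372.0], [520.0, -374.0], [549.0, -140.0], [533.0, -138.0]], array([ 526.5, -256.1]), array([236.2,  16.1]), 82.73) (array([ 0.5276, -0.2547]), 82.9) 0.1749580473457753
now [ 0.5267 -0.2548  0.2898] [-1.7994e+02  4.0000e-02 -6.8900e+00] gap 0.0276 t 9.4833 F [ 0.3  0.6 -0.9]
(0.5265, -0.256, 0.29, -7) [-0.0, 0.0013, -0.0002] 0.1
```

View pics/w3.png

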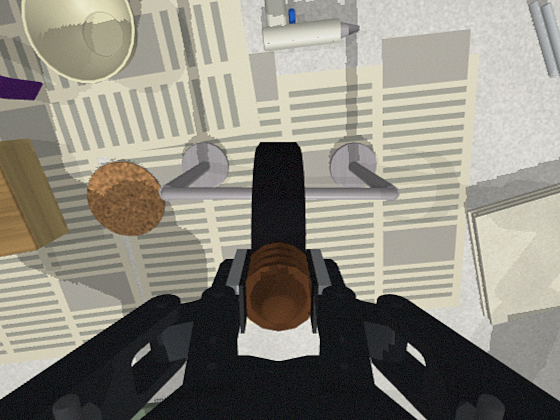

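Wrist view: the headband is held by the cone at (280,285), its arch across the bar (row 193), mid-bar. Lower it.

```bash
python3 -m crank '[[[0,0.001,0.015],0],[[0,0.001,0.035],0],[[0,0.001,0.055],0],[[0,0.001,0.075],0],[[0,0.001,0.095],0],[[0,0.001,0.11],0],[[0,0.001,0.12],0],[[0,0.001,0.127],0],[[0,0.001,0.132],0],[[0,0.001,0.135],0],[[0,0.001,0.138],0],[[0,0.001,0.138],0],[[0,0.001,0.138],0]]'
```

```text
time: 10.57
ee_pos: [0.527, -0.2573, 0.1528]
ee_rot: [3.141, -0.001, -0.122]
contact_force: [-0.0, -0.3, -1.4]
finger_gap: 0.0274
finger_force: 39.6
```

```bash
python3 -m crank '[[[0,0,0.0015],0],[[0,0,0.003],0],[[0,0,0.003],0],[[0,0,0.003],0]]'; python3 -m crank '[[[0,0,0.0015],0],[[0,0,0.002],0],[[0,0,0.002],0]]'
```

```text
time: 10.9
ee_pos: [0.5267, -0.2572, 0.1493]
ee_rot: [3.142, -0.0, -0.122]
contact_force: [0.1, 0.1, -0.8]
finger_gap: 0.0275
finger_force: 39.6
time: 11.15
ee_pos: [0.5271, -0.2573, 0.1491]
ee_rot: [3.141, -0.001, -0.121]
contact_force: [-2.2, 0.4, 6.9]
finger_gap: 0.0278
finger_force: 40.3
```

Seated on the bar with 7 N. Release and rise.

```bash
python3 -m crank '[[[0,0,-0.001],0],[[0,0,-0.002],0],[[0,0,-0.002],0],[[0,0,-0.002],0],[[0,0,-0.002],0],[[0,0,-0.002],0],[[0,0,-0.002],0],[[0,0,-0.002],0],[[0,0,-0.02],0],[[0,0,-0.05],0],[[0,0,-0.08],0],[[0,0,-0.11],0],[[0,0,-0.14],0],[[0,0,-0.16],0],[[0,0,-0.17],0],[[0,0,-0.17],0]]' 1 40
python3 - <<'E'
from h import *
from rig import env
s=env.get_image('scene');a=cv2.resize(s['img'][190:310,90:290],(560,336))
o=env.get_obs();d=env.get_image('wrist')
T=np.eye(4);T[:3,:3]=Ro.from_euler('xyz',o['ee_rot']).as_matrix();T[:3,3]=o['ee_pos'];d['cam_to_world']=T@d['hand_eye']
P=cloud(d);x,y,z=P[...,0],P[...,1],P[...,2]
q=(z>.195)&(z<.23)&(abs(y+.256)<.05)&(abs(x-.5265)<.08);print('cone',q.sum(),q.sum()>5 and rect(P[q][:,:2]))
cv2.imwrite('pics/s4.png',np.vstack([a,cv2.resize(d['img'][:200],(560,200))])[:,:,::-1])
# flap geometry from top view without headband
t=env.get_image('top');P=cloud(t);h=cv2.cvtColor(t['img'],cv2.COLOR_RGB2HSV)
m=(abs(P[...,2]-.07)<.008)&(h[...,1]>70)&(h[...,0]<25)&(abs(P[...,1]-.2)<.15)&(abs(P[...,0]-.5)<.15)
m=cv2.morphologyEx(m.astype(np.uint8),cv2.MORPH_OPEN,np.ones((3,3)))>0
b=cv2.morphologyEx(m.astype(np.uint8),cv2.MORPH_OPEN,np.ones((25,25)))>0
print('body',rect(P[b][:,:2]),line(P[b][:,:2]))
k=m&(P[...,0]<.445);print('tab',rect(P[k][:,:2]),k.sum(),P[k].mean(0))
for w in (P[b],):
    for y0,y1 in((.12,.16),(.24,.28)):
        s=w[(w[:,1]>y0)&(w[:,1]<y1)];print('x range',y0,s[:,0].min(),s[:,0].max())
E
```

```text
time: 12.48
ee_pos: [0.5279, -0.2579, 0.3205]
ee_rot: [3.139, -0.005, -0.121]
contact_force: [0.6, 0.6, 0.3]
finger_gap: 0.0857
finger_force: 0.0
cone 940 ([[509.0, -272.0], [540.0, -275.0], [543.0, -244.0], [512.0, -240.0]], array([ 526. , -257.8]), array([31.6, 32. ]), 84.38)
body ([[451.0, 112.0], [530.0, 110.0], [532.0, 268.0], [454.0, 270.0]], array([491.8, 189.9]), array([157.9,  78.4]), 89.11) (array([0.4943, 0.1916]), 92.3)
tab ([[415.0, 184.0], [443.0, 184.0], [443.0, 208.0], [415.0, 208.0]], array([428.9, 196.2]), array([24. , 27.7]), 89.06) 113 [0.42912778 0.19599818 0.07012808]
x range 0.12 0.46150071639259765 0.5304769545978174
x range 0.24 0.45347596581699584 0.5321295933231367
```

View pics/s4.png

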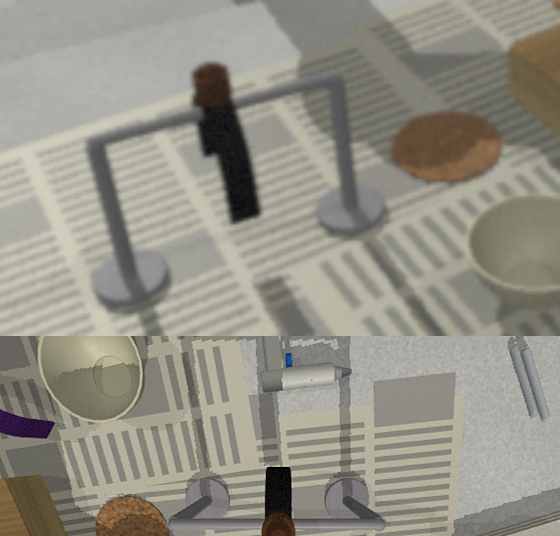

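Hung on the bar, one leg on either side: cone at (210,85) of the upper crop, nothing disturbed. Next, look at the flap from above.

```bash
python3 -c "
from h import go
go((.44,.196,.30,0))"
```

```text
now [ 0.5258 -0.2565  0.3149] [-179.9     0.19   -6.97] gap 0.0857 t 12.6333 F [-0.9 -0.5 -0.1]
(0.44, 0.196, 0.3, 0) [-0.14, -0.4388, 0.0161] -7.0
```

```bash
python3 -m crank '[[[-0.01,-0.02,0],0],[[-0.02,-0.05,0],-2],[[-0.03,-0.08,0],-4],[[-0.04,-0.11,0],-7],[[-0.05,-0.14,0],-7],[[-0.06,-0.17,0],-7],[[-0.07,-0.2,0],-7],[[-0.08,-0.23,0],-7],[[-0.09,-0.26,0],-7],[[-0.1,-0.29,0],-7],[[-0.11,-0.32,0],-7],[[-0.12,-0.35,0],-7],[[-0.13,-0.38,0],-7],[[-0.14,-0.41,0],-7],[[-0.14,-0.43,0.01],-7],[[-0.14,-0.439,0.016],-7],[[-0.14,-0.439,0.016],-7],[[-0.14,-0.439,0.016],-7]]'
python3 - <<'E'
from h import *
from rig import env
o=env.get_obs();d=env.get_image('wrist');cv2.imwrite('pics/w5.png',d['img'][:,:,::-1])
T=np.eye(4);T[:3,:3]=Ro.from_euler('xyz',o['ee_rot']).as_matrix();T[:3,3]=o['ee_pos'];d['cam_to_world']=T@d['hand_eye']
P=cloud(d);x,y,z=P[...,0],P[...,1],P[...,2];h=cv2.cvtColor(d['img'],cv2.COLOR_RGB2HSV)
m=(abs(z-.071)<.005)&(h[...,1]>70)&(h[...,0]<25)&(abs(y-.2)<.15)&(abs(x-.5)<.15)
m=cv2.morphologyEx(m.astype(np.uint8),cv2.MORPH_OPEN,np.ones((3,3)))>0
b=cv2.morphologyEx(m.astype(np.uint8),cv2.MORPH_OPEN,np.ones((41,41)))>0
print('body',rect(P[b][:,:2]),m.sum(),np.median(z[m]))
k=m&(x<.445);print('tab',rect(P[k][:,:2]),k.sum())
Q=P[b]
for lo in np.arange(.11,.30,.03):
    s=Q[abs(Q[:,1]-lo)<.004]
    if len(s): print(round(lo,2),'x',s[:,0].min().round(4),s[:,0].max().round(4))
go((.4245,.196,.10,0))
E
```

```text
time: 14.13
ee_pos: [0.4399, 0.1949, 0.2991]
ee_rot: [3.14, 0.004, 0.001]
contact_force: [0.6, 0.1, 0.1]
finger_gap: 0.0855
finger_force: 0.0
body ([[0.0, 0.0], [0.0, 0.0], [0.0, 0.0], [0.0, 0.0]], array([0., 0.]), array([0., 0.]), 0.0) 22966 0.0711875041130206
tab ([[412.0, 205.0], [414.0, 182.0], [446.0, 184.0], [444.0, 207.0]], array([429.1, 194.4]), array([31.7, 23.3]), 4.37) 410
now [0.4406 0.1946 0.3   ] [ 1.7992e+02  1.4000e-01 -0.0000e+00] gap 0.0851 t 14.1833 F [ 1.  -0.5  0.4]
(0.4245, 0.196, 0.1, 0) [-0.0156, -0.0017, 0.2001] -0.0
```

```bash
python3 - <<'E'
from h import *
from rig import env
o=env.get_obs();d=env.get_image('wrist')
T=np.eye(4);T[:3,:3]=Ro.from_euler('xyz',o['ee_rot']).as_matrix();T[:3,3]=o['ee_pos'];d['cam_to_world']=T@d['hand_eye']
P=cloud(d);x,y,z=P[...,0],P[...,1],P[...,2];h=cv2.cvtColor(d['img'],cv2.COLOR_RGB2HSV)
m=(abs(z-.071)<.005)&(h[...,1]>70)&(h[...,0]<25)&(abs(y-.2)<.15)&(abs(x-.5)<.15)
m=cv2.morphologyEx(m.astype(np.uint8),cv2.MORPH_OPEN,np.ones((3,3)))>0
Q=P[m];print(rect(Q[Q[:,0]>.465][:,:2]))
for lo in np.arange(.10,.31,.02):
    s=Q[abs(Q[:,1]-lo)<.003]
    if len(s): print(round(lo,2),'x',s[:,0].min().round(4),s[:,0].max().round(4))
for lo in np.arange(.48,.6,.03):
    s=Q[abs(Q[:,0]-lo)<.003];print('y',round(lo,2),s[:,1].min().round(4),s[:,1].max().round(4))
E
```

```text
([[450.0, 302.0], [466.0, 92.0], [616.0, 104.0], [601.0, 313.0]], array([533.1, 202.7]), array([150.9, 209.9]), 4.25)
0.1 x 0.4605 0.6015
0.12 x 0.4592 0.6133
0.14 x 0.458 0.6125
0.16 x 0.4567 0.6117
0.18 x 0.4153 0.6095
0.2 x 0.4136 0.6087
0.22 x 0.4515 0.6064
0.24 x 0.4501 0.6057
0.26 x 0.4489 0.6029
0.28 x 0.4476 0.6023
0.3 x 0.4464 0.5997
y 0.48 0.0938 0.3035
y 0.51 0.0958 0.3052
y 0.54 0.0994 0.3072
y 0.57 0.1003 0.3101
```

Flap measured from the wrist: yaw 4.0°, front edge at x≈0.453, tab grip point ≈(0.427, 0.194), hinge ≈(0.603, 0.207). Descend on the tab.

```bash
python3 -m crank '[[[-0.01,0,0.02],-2],[[-0.015,0,0.05],-4],[[-0.015,0,0.08],-4],[[-0.015,0,0.11],-4],[[-0.015,0,0.14],-4],[[-0.015,0,0.17],-4],[[-0.015,0,0.2],-4],[[-0.015,0,0.23],-4],[[-0.015,0,0.25],-4],[[-0.015,0,0.265],-4],[[-0.015,0,0.276],-4],[[-0.015,0,0.284],-4],[[-0.015,0,0.287],-4],[[-0.015,0,0.287],-4],[[-0.015,0,0.287],-4]]'
python3 -c "
from h import go
go((.4255,.1942,.0133,4))"
```

```text
time: 15.48
ee_pos: [0.4269, 0.1957, 0.015]
ee_rot: [-3.141, -0.002, 0.07]
contact_force: [0.4, 0.2, -0.1]
finger_gap: 0.0855
finger_force: 0.0
now [0.4269 0.1957 0.015 ] [-1.7999e+02 -1.0000e-01  4.0200e+00] gap 0.0855 t 15.4833 F [ 0.4  0.2 -0.1]
(0.4255, 0.1942, 0.0133, 4) [-0.0015, 0.0014, 0.0017] 0.0
```

```bash
python3 -m crank '[[[-0.001,0.001,0.001],0],[[-0.001,0.001,0.001],0],[[-0.001,0.001,0.001],0],[[-0.001,0.001,0.001],0],[[-0.001,0.001,0.001],0],[[-0.001,0.001,0.001],0],[[-0.001,0.001,0.001],0],[[-0.001,0.001,0.001],0],[[-0.001,0.001,0.001],0],[[-0.001,0.001,0.001],0]]' 0 30
```

```text
time: 16.32
ee_pos: [0.4251, 0.1947, 0.0135]
ee_rot: [-3.142, -0.0, 0.071]
contact_force: [-1.6, 0.6, 5.2]
finger_gap: 0.0234
finger_force: 30.6
```

Tab held (23 mm). Now the arc, first to 45°.

```bash
python3 -m crank '[[[0.0002,0,-0.006],0],[[0.001,0,-0.0155],0],[[0.002,0,-0.023],0],[[0.003,0,-0.031],0],[[0.005,0,-0.038],0],[[0.007,0,-0.046],0],[[0.009,0,-0.053],0],[[0.012,0,-0.0605],0],[[0.015,0,-0.068],0],[[0.018,0,-0.075],0],[[0.0215,0,-0.0815],0],[[0.0253,0,-0.0885],0],[[0.0295,0,-0.095],0],[[0.034,0,-0.1013],0],[[0.0385,0,-0.1075],0],[[0.0434,0,-0.1134],0],[[0.0487,0,-0.119],0],[[0.0541,0,-0.1246],0],[[0.0541,0,-0.1246],0]]'
```

```text
time: 17.9
ee_pos: [0.481, 0.1989, 0.1397]
ee_rot: [-3.141, -0.003, 0.07]
contact_force: [-3.8, 3.8, 2.8]
finger_gap: 0.0234
finger_force: 32.9
```

```bash
python3 -m crank '[[[0.006,0,-0.0053],0],[[0.0116,0,-0.0103],0],[[0.0178,0,-0.015],0],[[0.0241,0,-0.0195],0],[[0.0305,0,-0.0236],0],[[0.0372,0,-0.0276],0],[[0.044,0,-0.031],0],[[0.0511,0,-0.0344],0],[[0.058,0,-0.0374],0],[[0.0655,0,-0.0402],0],[[0.073,0,-0.0424],0],[[0.0804,0,-0.0444],0],[[0.088,0,-0.0461],0],[[0.0956,0,-0.0477],0],[[0.103,0,-0.0486],0],[[0.1109,0,-0.0494],0],[[0.1187,0,-0.0497],0],[[0.1264,0,-0.0499],0],[[0.1326,0,-0.0497],0],[[0.1326,0,-0.0497],0]]'
python3 - <<'E'
from h import *
from rig import env
go((.44,.2,.3,4))
P0=None
for n in('top','scene'):
    d=env.get_image(n);P=cloud(d);h=cv2.cvtColor(d['img'],cv2.COLOR_RGB2HSV)
    q=(P[...,2]>.08)&(P[...,2]<.21)&(abs(P[...,0]-.6)<.06)&(abs(P[...,1]-.2)<.12)&(h[...,1]>70)&(h[...,0]<25)
    Q=P[q]
    if len(Q)>30:
        u=(Q[:,0]-.6026)*.9976+(Q[:,1]-.2066)*.0698
        print(n,len(Q),'slope u/z',np.polyfit(Q[:,2],u,1), [ (round(lo,2),np.median(u[abs(Q[:,2]-lo)<.01]).round(4)) for lo in (.09,.12,.15,.18,.2) if (abs(Q[:,2]-lo)<.01).any()])
E
```

```text
time: 19.57
ee_pos: [0.6124, 0.209, 0.1875]
ee_rot: [-3.14, -0.002, 0.071]
contact_force: [-1.6, 6.0, -1.3]
finger_gap: 0.0235
finger_force: 35.0
now [0.6124 0.209  0.1875] [-1.7988e+02 -9.0000e-02  4.0400e+00] gap 0.0235 t 19.5667 F [-1.6  6.  -1.3]
(0.44, 0.2, 0.3, 4) [-0.1725, -0.0034, -0.1128] 0.0
top 508 slope u/z [ 0.01451882 -0.00023959] [(0.09, np.float64(0.0011)), (0.12, np.float64(0.0015)), (0.15, np.float64(0.0018)), (0.18, np.float64(0.0024)), (0.2, np.float64(0.0027))]
scene 1954 slope u/z [0.01580614 0.00210996] [(0.09, np.float64(0.0037)), (0.12, np.float64(0.0039)), (0.15, np.float64(0.0045)), (0.18, np.float64(0.005)), (0.2, np.float64(0.0052))]
```

Flap at about 91° upright. Release, rise, back off, look into the box.

```bash
python3 -m crank '[[[0,0,0],0],[[0,0,0],0],[[0,0,-0.003],0],[[0,0,-0.006],0],[[0,0,-0.01],0],[[0,0,-0.01],0],[[0,0,-0.01],0],[[0,0,-0.03],0],[[0,0,-0.06],0],[[0,0,-0.09],0],[[0,0,-0.1],0],[[-0.03,0,-0.1],0],[[-0.06,0,-0.1],0],[[-0.09,0,-0.1],0],[[-0.12,0,-0.1],0],[[-0.14,0,-0.1],0],[[-0.15,0,-0.1],0],[[-0.15,0,-0.1],0],[[-0.15,0,-0.1],0]]' 1 40
python3 - <<'E'
from h import *
from rig import env
o=env.get_obs();d=env.get_image('wrist');cv2.imwrite('pics/w6.png',d['img'][:,:,::-1])
T=np.eye(4);T[:3,:3]=Ro.from_euler('xyz',o['ee_rot']).as_matrix();T[:3,3]=o['ee_pos'];d['cam_to_world']=T@d['hand_eye']
np.savez('w6.npz',P=cloud(d),img=d['img'])
P=cloud(d);x,y,z=P[...,0],P[...,1],P[...,2]
u=(x-.6026)*.9976+(y-.2066)*.0698;v=-(x-.6026)*.0698+(y-.2066)*.9976
I=(u>-.142)&(u<-.008)&(abs(v)<.097)
for a,b in((.012,.022),(.04,.052),(.048,.06)):
    q=I&(z>a)&(z<b);print(a,b,q.sum(),q.sum()>5 and rect(P[q][:,:2]), np.median(z[q]))
go((.44,.2,.3,4))
E
```

```text
time: 21.25
ee_pos: [0.4621, 0.1972, 0.2876]
ee_rot: [-3.142, -0.001, 0.071]
contact_force: [0.6, 0.2, -0.2]
finger_gap: 0.0858
finger_force: 0.0
0.012 0.022 2547 ([[466.0, 192.0], [526.0, 184.0], [538.0, 273.0], [479.0, 281.0]], array([502.3, 232.3]), array([90. , 60.1]), 82.11) 0.018217194907992562
0.04 0.052 14 ([[502.0, 223.0], [511.0, 221.0], [514.0, 240.0], [505.0, 242.0]], array([507.8, 231.4]), array([19.5,  8.8]), 80.58) 0.045756456674172385
0.048 0.06 186 ([[492.0, 241.0], [494.0, 223.0], [513.0, 224.0], [511.0, 242.0]], array([502.6, 232.4]), array([19.1, 18.3]), 4.14) 0.054161474080484634
now [0.4626 0.1972 0.2875] [-1.80e+02 -6.00e-02  4.03e+00] gap 0.0857 t 21.3 F [1.3 1.  0.1]
(0.44, 0.2, 0.3, 4) [-0.0223, -0.0044, -0.0125] 0.0
```

View pics/w6.png

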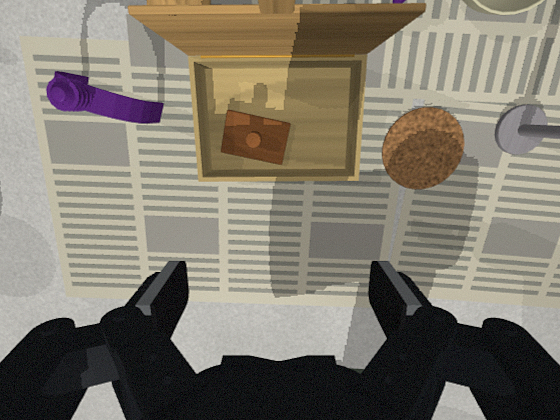

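Wrist view: the flap stands upright at the top; the stand lies in the box with its dowel at (253,140), at (0.5025, 0.2325). The box is clear around it. I'll half-turn the tool so the wrist camera stays away from the flap.

```bash
python3 -c "
from h import go
from rig import env
print(env.get_obs()['joints'].round(2))
go((.5025,.2325,.25,-176))"
```

```text
[ 0.23 -0.01  1.59 -0.    1.55  1.73]
now [0.4626 0.1972 0.2875] [-1.80e+02 -6.00e-02  4.03e+00] gap 0.0857 t 21.3 F [1.3 1.  0.1]
(0.5025, 0.2325, 0.25, -176) [0.0423, -0.0324, 0.0376] 180.0
```

```bash
python3 -m crank '[[[0.01,-0.01,0],-7],[[0.02,-0.02,0],-14],[[0.035,-0.03,0],-21],[[0.042,-0.032,0],-28],[[0.042,-0.032,0],-35],[[0.042,-0.032,0],-42],[[0.042,-0.032,0],-49],[[0.042,-0.032,0],-56],[[0.042,-0.032,0],-63],[[0.042,-0.032,0],-70],[[0.042,-0.032,0],-77],[[0.042,-0.032,0],-84],[[0.042,-0.032,0],-91],[[0.042,-0.032,0],-98],[[0.042,-0.032,0],-105],[[0.042,-0.032,0],-112],[[0.042,-0.032,0],-119],[[0.042,-0.032,0],-126],[[0.042,-0.032,0],-133],[[0.042,-0.032,0],-140]]' 0.6
python3 -m crank '[[[0,0,0],-7],[[0,0,0],-14],[[0,0,0],-21],[[0,0,0],-28],[[0,0,0],-35],[[0,0,0],-40],[[0,0,0],-40],[[0,0,0],-40]]'
python3 -c "
from h import go
from rig import env
print(env.get_obs()['joints'].round(2))
go((.5025,.2325,-.012,-176))"
```

```text
time: 22.97
ee_pos: [0.5027, 0.232, 0.2868]
ee_rot: [-3.141, -0.0, 2.519]
contact_force: [0.1, 0.0, 0.7]
finger_gap: 0.0515
finger_force: 0.0
time: 23.63
ee_pos: [0.5023, 0.232, 0.2869]
ee_rot: [-3.141, -0.0, -3.074]
contact_force: [0.4, 0.2, 0.4]
finger_gap: 0.0514
finger_force: 0.0
[ 0.28  0.11  1.48 -0.    1.56 -1.36]
now [0.5023 0.232  0.2869] [-1.7999e+02 -2.0000e-02 -1.7613e+02] gap 0.0514 t 23.6333 F [0.4 0.2 0.4]
(0.5025, 0.2325, -0.012, -176) [-0.0004, 0.0006, 0.2989] -0.1
```

```bash
python3 -m crank '[[[0,0,0.02],0],[[0,0,0.05],0],[[0,0,0.08],0],[[0,0,0.11],0],[[0,0,0.14],0],[[0,0,0.17],0],[[0,0,0.2],0],[[0,0,0.225],0],[[0,0,0.245],0],[[0,0,0.262],0],[[0,0,0.275],0],[[0,0,0.285],0],[[0,0,0.292],0],[[0,0,0.297],0],[[0,0,0.299],0],[[0,0,0.299],0],[[0,0,0.299],0]]'
```

```text
time: 25.05
ee_pos: [0.5019, 0.2323, -0.0108]
ee_rot: [3.141, 0.001, -3.071]
contact_force: [-0.4, 0.3, -0.1]
finger_gap: 0.0511
finger_force: 0.0
```

```bash
python3 -m crank '[[[0,0,0],0],[[0,0,0],0],[[0,0,0],0],[[0,0,0],0],[[0,0,0],0],[[0,0,0],0],[[0,0,0],0],[[0,0,0],0]]' 0 50
python3 -m crank '[[[0,0,-0.005],0],[[0,0,-0.015],0],[[0,0,-0.03],0],[[0,0,-0.05],0],[[0,0,-0.075],0],[[0,0,-0.1],0],[[0,0,-0.125],0],[[0,0,-0.15],0],[[0,0,-0.175],0],[[0,0,-0.2],0],[[0,0,-0.21],0],[[0,0,-0.213],0],[[0,0,-0.213],0],[[0,0,-0.213],0]]'
python3 -c "
from h import go
go((.502,-.012,.204,-176))"
```

```text
time: 25.72
ee_pos: [0.502, 0.2323, -0.0107]
ee_rot: [3.141, 0.002, -3.071]
contact_force: [-0.9, -0.5, 6.2]
finger_gap: 0.0182
finger_force: 48.8
time: 26.88
ee_pos: [0.5, 0.2317, 0.1997]
ee_rot: [-3.141, -0.003, -3.071]
contact_force: [-0.2, -0.1, -0.9]
finger_gap: 0.0187
finger_force: 48.8
now [0.5    0.2317 0.1997] [-1.7997e+02 -1.7000e-01 -1.7596e+02] gap 0.0187 t 26.8833 F [-0.2 -0.1 -0.9]
(0.502, -0.012, 0.204, -176) [0.0152, -0.2432, -0.0041] 0.0
```

```bash
python3 -m crank '[[[0,-0.008,0],0],[[0.002,-0.025,0],0],[[0.003,-0.045,0],0],[[0.005,-0.065,0],0],[[0.006,-0.085,0],0],[[0.007,-0.105,0],0],[[0.008,-0.125,0],0],[[0.01,-0.145,0],0],[[0.011,-0.165,0],0],[[0.012,-0.185,0.002],0],[[0.013,-0.205,0.005],0],[[0.014,-0.22,0.007],0],[[0.015,-0.232,0.008],0],[[0.015,-0.239,0.009],0],[[0.015,-0.242,0.01],0],[[0.015,-0.243,0.01],0],[[0.015,-0.243,0.01],0],[[0.015,-0.243,0.01],0],[[0.015,-0.243,0.01],0],[[0.015,-0.243,0.01],0]]'
python3 - <<'E'
from h import *
from rig import env
go()
s=env.get_image('scene');P=cloud(s);h=cv2.cvtColor(s['img'],cv2.COLOR_RGB2HSV)
cv2.imwrite('pics/s7.png',cv2.resize(s['img'][110:320,80:420],(800,494))[:,:,::-1])
q=(abs(P[...,0]-.502)<.07)&(abs(P[...,1]+.012)<.07)&(P[...,2]>.19)&(P[...,2]<.227)&(h[...,1]>80)&(h[...,0]<20)
print(q.sum(),rect(P[q][:,:2]),np.percentile(P[q][:,2],[2,50,98]))
t=P[q];t=t[t[:,2]>np.percentile(t[:,2],60)];print('plane',np.linalg.lstsq(np.c_[t[:,:2],np.ones(len(t))],t[:,2],rcond=None)[0])
E
```

```text
time: 28.55
ee_pos: [0.5035, -0.0108, 0.1916]
ee_rot: [3.142, 0.0, -3.07]
contact_force: [-0.7, -0.4, -1.3]
finger_gap: 0.0185
finger_force: 48.9
now [ 0.5035 -0.0108  0.1916] [ 1.800e+02  1.000e-02 -1.759e+02] gap 0.0185 t 28.55 F [-0.7 -0.4 -1.3]
362 ([[472.0, -55.0], [529.0, -64.0], [542.0, 25.0], [485.0, 34.0]], array([506.8, -14.9]), array([89.9, 58. ]), 81.76) [0.21269344 0.22152333 0.22529292]
plane [ 0.00949059 -0.00039825  0.2181993 ]
```

View pics/s7.png

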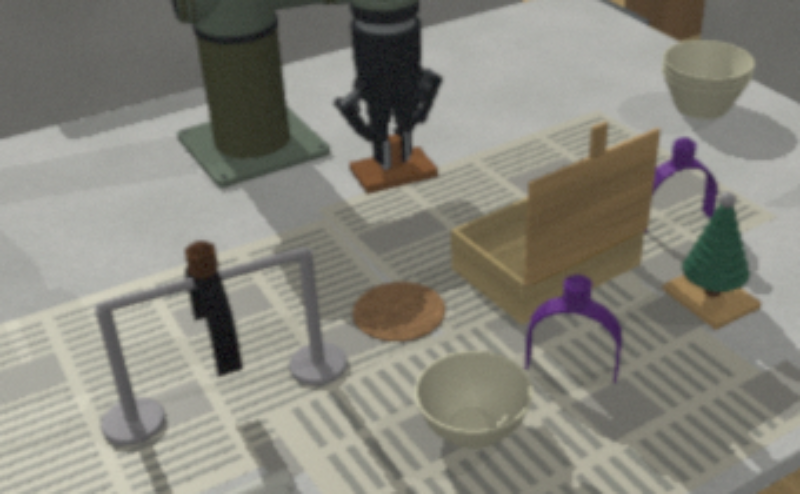

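Everything is as asked: the stand is held level at (395,168) above the mat, the headband hangs at (205,300), and the flap is upright. The slab's tilt is about 0.5°. Hand it in.

```bash
python3 -m crank '[[[0,0,0],0],[[0,0,0],0],[[0,0,0],0],[[0,0,0],0],[[0,0,0],0],[[0,0,0],0]]'; python3 -c "
from rig import env
print(env.job_done())"
```

```text
time: 29.1
ee_pos: [0.5034, -0.0114, 0.1915]
ee_rot: [3.142, 0.0, -3.071]
contact_force: [-0.6, 0.5, -0.9]
finger_gap: 0.0186
finger_force: 48.9
the job is handed in; nothing more can be done
None
```

I handed the job in at 29.1 s, with no verdict returned: the headband hangs over the rail, the flap stands open at about 91°, and the gripper holds the stand level about 20 cm above the mat; the first grip closed on top of the cone because the fingers are about 36 mm shorter than stated, so I allowed for that and nothing moved.

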